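# Lever open the pacifier case

## Robot

A 6-joint arm with a two-finger parallel gripper is mounted at the origin on the work surface. World frame = base frame: x ahead of the robot, y to its left, z up, the work surface at z = 0. Lengths are in mm, angles in rad, forces in N, time in s.
With the tool pointing down it reaches from about 400 to 925 mm from the base axis. Payload 12.5 kg.
Tool frame: the origin (TCP) lies at the very end of the fingers, on their centre line; the grasp point (between the pads) lies 19 mm behind it; z points along the fingers, x is the direction in which the jaws open and shut, and the axes are right-handed (so a half turn about z gives the same grasp; the last joint's range is limited). The gripper opens to 95 mm and grips with 3 to 60 N. Pads are 20 mm wide; open, the fingers measure 119 mm over their backs; the gripper's body (75 mm by 180 mm) begins 59 mm behind the grasp point.
Start: joints at [-1.289, 0.491, 1.559, -0, 1.092, -0.106], TCP at [236.369, -578.599, 214.661] pointing down, gripper open.
Joint ranges: [-3.1, 3.1], [-0.84, 2.19], [0.05, 2.79], [-1.13, 4.28], [0.06, 2.93], [-2.69, 2.69]. Speed limits (rad/s): [2.22, 2.22, 2.79, 3.14, 3.14, 3.14].

## Interface

Orientations are given as [roll, pitch, yaw] about the fixed x, y, z axes, in that order (R = Rz(yaw) Ry(pitch) Rx(roll)).
In Python, from cell import env gives the robot as it stands.
- The arm moves only by the tool arm_command, never from a script. Its argument "motion" is one flat list of numbers, 7 for each row, row after row: the opening, from -1 (shut) to 1 (fully open), then the shift along the tool's x, y, z in mm, then the turn, a rotation vector about the tool's x, y, z in degrees. In form: [fingers, dx, dy, dz, rx, ry, rz, fingers, dx, dy, dz, rx, ry, rz, ...]. A call has 1 to 20 rows; each row is the pose to reach, as a shift and turn from the pose commanded when the call began, along the tool's axes at that moment; what a row does not reach only later rows make up. A row lasts 1/10 s, in which the tool goes at most 50 mm and 8.59 degrees, less where a joint would pass 70% of its speed; a pose out of reach is approached as far as the arm can. A call with a gripper value outside its range is refused whole. The fingers move at their own pace and stop on an object; the grip force is fixed at half the most. Time passes only in rows, so rows that repeat a pose let the fingers close. It gives the time, the measured TCP pose, the force and the opening at its end, in the units of the state.
- env.state(): the state, without advancing time (a new reading comes with each control period).
- env.read_camera(name): name is "scene" or "top" or "wrist"; returns (picture, depth): 480x640x3 uint8, red, green, blue; 480x640 float32, mm along the optical axis (not along the pixel's ray), 0 where there is no reading.
- env.calibration(name): a dict with "fx", "fy", "cx", "cy" (pixels), "cam_to_world" (4x4, takes a point from camera to world coordinates). Camera axes: x right, y down, z forward; pixel columns grow to the right and rows downward; lengths in mm; the calibration is good to about 2 mm. A picture is of the moment at which its call begins: read the wrist's pose just before it. calibration takes no time and is no camera call; for the wrist camera it gives the pose at the moment of the call.
- env.job_done(): hands the job in, once; it reports no verdict.
Trained networks look in the newest picture that a camera, given by its name, has taken for a name from the list of things; names that differ only in an ending like _2 or _b are one class to them, and where a whole thing is asked for, a point or a joint stands for the part that bears it (a point fixed in the world has none). Each returns a list of dicts, best first, with "confidence" (0 to 1); they miss things now and then, are a little off and sometimes report something else, mostly with a low value. They report only what shows in the picture. A call takes as long as a camera call. They do not tell look-alikes from the thing itself.
- env.recognise(camera, label): "location" ([column, row] in pixels, amid what is visible of it).
- env.silhouettes(camera, label): "region" (480x640 bool, what is visible of it) and "location" ([column, row] in pixels, amid what is visible of it).
- env.spot_point(camera, label): "location" ([column, row] in pixels: a listed point, or the origin of a listed thing).
The state is a dict: "t": time; "joints": joint angles; "qvel": joint speeds; "tau": joint torques, N m; "eef_pos": TCP position; "tcp_rot": TCP orientation; "ft_force": force on the tool from outside, world axes, zero at the start; "moment": the same for the moment, N m; "opening": opening from 0.0 (shut) to 1.0 (fully open).
Only numpy, scipy, OpenCV 4.12 (cv2) and the standard library are available. Lean on these libraries where they do the work, as an engineer would, in place of code of your own. Each camera call takes 0.05 s, during which the arm holds its last target.

## Task

Take the wooden-handled opener with the flat steel blade and use the blade to lever up the cover of the white pacifier case through the slot in its front, without touching the cover with the gripper. Leave the cover standing by itself about half way to upright, or further, lay the opener back down flat on the dresser clear of the case, and do not disturb the glass jar.

Things in the scene. Friction and masses are not known exactly. Their poses are not given: they have to be found in the camera images.
- opener: Loose, 80 g. Wooden handle 80 (x) x 20 (y) x 24 (z) mm; flat steel blade 14 mm wide, 3 mm thick, out of its +x end at half height (12 mm up), tip at x = 115 mm. Origin: centre of the handle's underside; x towards the blade, z up. Lies on the dresser, blade roughly away from the robot; centre of mass at x = 22 mm. The white spoon beside it, on either side, is not the tool.
- case: White box fixed to the dresser, 90 (x) x 120 (y) x 52 mm, walls 4 mm; a pacifier (top 35 mm up) is loose inside. Origin: centre of its underside; z up; -x is its front, roughly facing the robot. The middle 50 mm of the front wall (outer face x = -45 mm) is only 36 mm high, the rest 60: an open slot, 36 to 52 mm up, lies between it and the cover.
- cover: Hinged cover of the case, clear plate in a white frame, 84 (x) x 120 x 4 mm; a lip 44 mm wide juts out through the slot, 8 mm past the case's front. Origin: on the hinge line, at case x = 45 mm, 52 mm up (level of its underside). Closed: axes as the case, plate to x = -84, lip to -98 mm. Front swings up, to 109 degrees. Stiff hinge: stays at any angle; about 2 N up under it lifts it.
- jar: Small glass jar with an aluminium twist cap, 44 mm across, 75 mm high, standing left of the case (robot's view). Origin: centre of its underside. To be left alone.
Mind the look-alikes: they are no part of the job. Of the things shaped like the opener, the wooden one is meant. Leave any blue look-alike of the case alone.

How it is judged:
By the outcome, as a careful person would: the job done as asked, in the order asked, and still so for the second after the job is handed in, with the robot touching nothing.
It also fails if it takes over 53 s, if anything falls off the work surface, if the arm or the gripper's body presses on something with over 40 N, if the wrist force passes 120 N, or if a joint passes its speed limit or range.

## Working session

There is one attempt and no reset: what is moved stays moved. The work goes in short steps, Python scripts to look and compute and a tool call to move; the robot and the scene stay as the last step left them, time stands still between calls to the robot, and variables do not carry over. Pictures are saved under pics/ and viewed, and the job is handed in when it is done.

Besides the shell and the picture viewer there is one more tool, called after "Call:" as name(argument=value, ...), one argument or row to a line, values as JSON. arm_command: Moves the arm, as the interface text tells. Its arguments: {"type":"object","properties":{"motion":{"type":"array","items":{"type":"number"}}},"required":["motion"]}

```bash
ls; mkdir -p pics; python3 - <<'E'
from cell import env
import cv2,numpy as np
print(env.state())
for n in ["scene","top"]:
    p,d=env.read_camera(n); cv2.imwrite(f"pics/{n}0.png",p[:,:,::-1]); np.savez(f"{n}0.npz",p=p,d=d)
    print(n,env.calibration(n))
    for l in ["opener","case","cover","jar"]:
        print(l,[(r["location"],round(r["confidence"],2)) for r in env.spot_point(n,l)])
E
```

```text
pics
{'t': 0.0, 'joints': array([-1.28858060e+00,  4.91547409e-01,  1.55947139e+00, -2.56009006e-05,
        1.09168224e+00, -1.05598850e-01]), 'qvel': array([ 0.00103054, -0.00214545, -0.00017525,  0.00054052, -0.00252111,
        0.00054829]), 'tau': array([-1.96859124e-03, -6.12659740e+01, -2.58184272e+01,  6.91789761e-02,
        4.82332672e-02, -9.20721982e-05]), 'eef_pos': array([ 236.299524  , -578.33712767,  214.06173891]), 'tcp_rot': array([-3.14149841e+00,  1.10460420e-03, -1.18296989e+00]), 'ft_force': array([-0.22390097,  0.00032948, -0.16670827]), 'moment': array([-0.02355796,  0.0312156 , -0.02469075]), 'opening': 0.9981842330296317}
scene {'fx': 621.2177097405984, 'fy': 621.2177097405984, 'cx': 320.59558965677456, 'cy': 235.17566526744008, 'cam_to_world': array([[ 9.55582624e-02,  8.48790756e-01, -5.20021991e-01,
         1.08487139e+03],
       [ 9.95390078e-01, -7.71765380e-02,  5.69418502e-02,
        -7.07477210e+01],
       [ 8.19821911e-03, -5.23065995e-01, -8.52252753e-01,
         1.04996314e+03],
       [ 0.00000000e+00,  0.00000000e+00,  0.00000000e+00,
     
[... 224 characters left out ...]
x': 464.36991348689213, 'fy': 464.36991348689213, 'cx': 321.66093381594254, 'cy': 238.63434039218012, 'cam_to_world': array([[ 4.77367544e-03, -9.98256793e-01,  5.88267592e-02,
         4.38313240e+02],
       [-9.99717196e-01, -3.39361063e-03,  2.35374271e-02,
        -1.50766156e+00],
       [-2.32967614e-02, -5.89224828e-02, -9.97990682e-01,
         9.64716740e+02],
       [ 0.00000000e+00,  0.00000000e+00,  0.00000000e+00,
         1.00000000e+00]])}
opener [([436.0, 239.9], 0.88), ([462.9, 333.8], 0.63)]
case [([305.7, 168.8], 0.9), ([258.6, 274.2], 0.66), ([162.1, 224.2], 0.21)]
cover [([298.9, 143.0], 0.84), ([245.9, 254.8], 0.59), ([160.0, 223.5], 0.41)]
jar [([161.8, 224.1], 0.91)]
```

View pics/scene0.png

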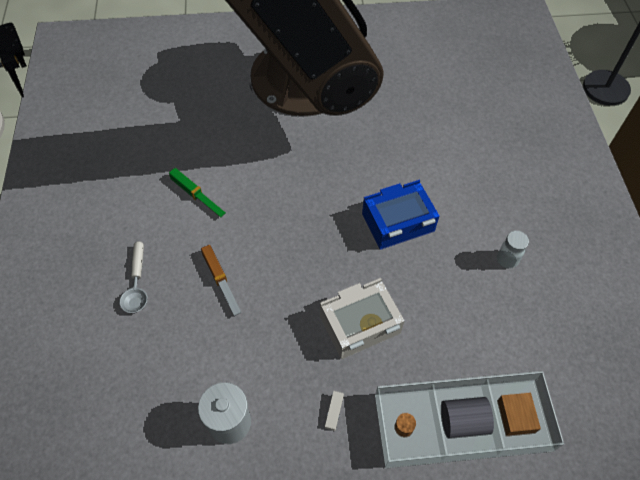

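View pics/top0.png

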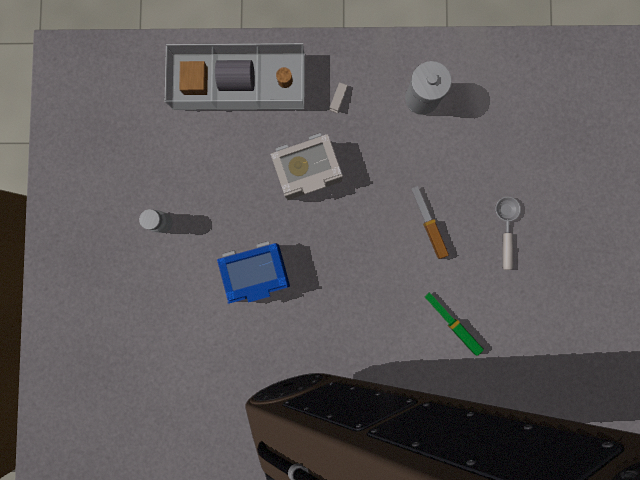

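Candidates in the top view: the wooden opener at (430,225), the green look-alike at (455,322), and the spoon at (508,235). For the case, the white one is at (306,165) and the blue look-alike at (253,272). By the description I choose the wooden opener and the white case. The jar is at (150,220). Next I check a close crop and measure.

```bash
cat > h.py <<'E'
import numpy as np,cv2
from scipy.spatial.transform import Rotation as R
def cloud(d,c):
    v,u=np.mgrid[0:480,0:640]
    P=np.stack([(u-c["cx"])/c["fx"]*d,(v-c["cy"])/c["fy"]*d,d],-1)
    T=np.array(c["cam_to_world"]); return P@T[:3,:3].T+T[:3,3]
E
python3 - <<'E'
from cell import env
from h import *
out=[]
for n,(x,y,w,h) in {"top":(400,180,60,90),"scene":(190,235,60,90)}.items():
    z=np.load(f"{n}0.npz");p,d=z["p"],z["d"]
    out.append(cv2.resize(p[y:y+h,x:x+w],None,fx=4,fy=4,interpolation=cv2.INTER_NEAREST))
for n,(x,y,w,h) in {"top":(260,125,95,90),"scene":(310,270,100,90)}.items():
    z=np.load(f"{n}0.npz");p=z["p"]
    out.append(cv2.resize(p[y:y+h,x:x+w],(380,360),interpolation=cv2.INTER_NEAREST)[:, :150 if 0 else 380])
im=np.hstack(out); im=cv2.resize(im,(800,int(im.shape[0]*800/im.shape[1])));cv2.imwrite("pics/crop0.png",im[:,:,::-1])
for n in ["top","scene"]:
    z=np.load(f"{n}0.npz");p,d=z["p"].astype(int),z["d"];P=cloud(d,env.calibration(n))
    hsv=cv2.cvtColor(z["p"],cv2.COLOR_RGB2HSV)
    roi=np.zeros((480,640),bool)
    if n=="top": roi[180:265,405:455]=1
    else: roi[240:320,195:245]=1
    tablez=np.median(P[...,2][roi]); print(n,"table",tablez)
    m=roi&(hsv[...,1]>110)&(hsv[...,0]<20)&(d>0)
    Q=P[m]; print("handle n",len(Q),"zpct",np.percentile(Q[:,2],[5,50,90]))
    Q=Q[Q[:,2]>18];(c,s,a)=cv2.minAreaRect(Q[:,:2].astype(np.float32));print(c,s,a,Q.mean(0))
    b=roi&(hsv[...,1]<60)&(P[...,2]>tablez+8)&(d>0)&~m
    B=P[b];print("blade",len(B),np.median(B[:,2]),cv2.minAreaRect(B[:,:2].astype(np.float32)))
    roi[:]=0
    if n=="top": roi[125:205,260:350]=1
    else: roi[270:360,310:412]=1
    w=roi&(P[...,2]>tablez+44)&(P[...,2]<tablez+70)&(d>0)
    W=P[w];print("case",len(W),np.percentile(W[:,2],[5,50,95]));r=cv2.minAreaRect(W[:,:2].astype(np.float32));print(r,cv2.boxPoints(r).round(1).tolist())
    roi[:]=0
    if n=="top": roi[195:245,130:175]=1
    else: roi[225:275,490:540]=1
    j=P[roi&(P[...,2]>tablez+68)];print("jar",len(j),j.mean(0))
E
```

```text
top table 1.7179413635009837
handle n 432 zpct [12.54394589 24.75298334 27.23486119]
(494.72271728515625, -211.2941131591797) (78.49589538574219, 20.60148048400879) 22.11208724975586 [ 493.22028369 -210.9577561    24.87244146]
blade 262 14.518070723604694 ((566.9271240234375, -182.17649841308594), (74.95356750488281, 14.902868270874023), 22.204994201660156)
case 2876 [54.21417617 57.01658044 59.89475743]
((638.2620849609375, 51.97870635986328), (106.47024536132812, 120.01959228515625), 19.016847610473633) [[568.4000244140625, 91.4000015258789], [607.5, -22.100000381469727], [708.0999755859375, 12.600000381469727], [669.0, 126.0999984741211]]
jar 356 [524.31768558 339.5965361  110.93957099]
scene table -0.8142879085313552
handle n 397 zpct [17.40418044 22.10024607 24.81161684]
(498.608154296875, -211.11993408203125) (79.40679931640625, 19.81605339050293) 22.793142318725586 [ 498.71607925 -211.27207638   22.37268263]
blade 291 12.122854218330076 ((535.3115234375, -197.4169921875), (150.1615753173828, 16.768814086914062), 23.976333618164062)
case 3618 [50.76791822 54.47907011 57.88090797]
((641.0419311523438, 51.84303283691406), (108.41917419433594, 121.93489837646484), 18.83399772644043) [[570.0999755859375, 92.0], [609.4000244140625, -23.399999618530273], [712.0, 11.600000381469727], [672.7000122070312, 127.0]]
jar 354 [549.85404024 340.70268735 103.26764254]
```

View pics/crop0.png

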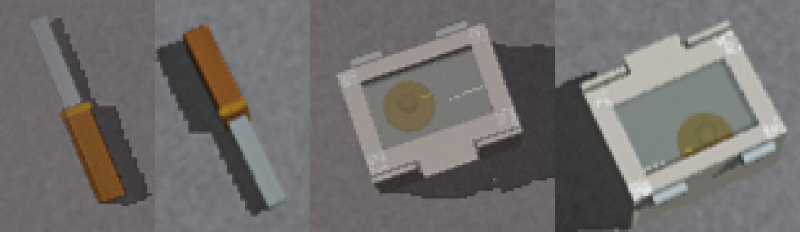

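The crop shows the wooden handle with its steel blade (top ~(430,225)), and the white case with its lip towards the robot (top ~(313,188)). I go above the opener and check with the wrist camera.

```bash
cat >> h.py <<'E'
def rel(env,pos,rpy_deg=None,R1=None):
    s=env.state();R0=R.from_euler("xyz",s["tcp_rot"])
    dp=R0.inv().apply(np.array(pos)-s["eef_pos"])
    if R1 is None: R1=R.from_euler("xyz",rpy_deg,degrees=True) if rpy_deg is not None else R0
    return dp.round(1).tolist()+np.degrees((R0.inv()*R1).as_rotvec()).round(2).tolist()
E
python3 - <<'E'
from cell import env
from h import *
print(rel(env,(515.5,-203.4,170),(180,0,-67.6)))
E
```

```text
[-241.8, -400.3, 44.6, 0.0, -0.0, -0.18]
```

Call:
arm_command(
  motion=[1,-24,-40,4.5,0,0,0,1,-48,-80,9,0,0,0,1,-72,-120,13.5,0,0,0,1,-96,-160,18,0,0,0,1,-120,-200,22.5,0,0,0,1,-145,-240,27,0,0,0,1,-169,-280,31.5,0,0,0,1,-193,-320,36,0,0,0,1,-217,-360,40,0,0,0,1,-242,-400,44.6,0,0,0,1,-242,-400,44.6,0,0,0,1,-242,-400,44.6,0,0,0,1,-242,-400,44.6,0,0,0],
)

```text
t: 1.8
eef_pos: [514.8, -203.9, 170.1]
tcp_rot: [3.142, -0.0, -1.183]
ft_force: [-0.6, 0.2, -0.0]
opening: 0.998
```

```bash
python3 - <<'E'
from cell import env
from h import *
s=env.state();print(s["t"],s["eef_pos"],np.degrees(s["tcp_rot"]))
c=env.calibration("wrist");p,d=env.read_camera("wrist");cv2.imwrite("pics/w1.png",p[:,:,::-1])
P=cloud(d,c);np.savez("w1.npz",p=p,d=d,P=P)
hsv=cv2.cvtColor(p,cv2.COLOR_RGB2HSV)
m=(hsv[...,1]>110)&(hsv[...,0]<20)&(d>0)
Q=P[m];print(len(Q),np.percentile(Q[:,2],[5,50,90]))
Q=Q[(Q[:,2]>18)&(Q[:,2]<40)];print(cv2.minAreaRect(Q[:,:2].astype(np.float32)))
t=P[...,2][(d>0)];print("table",np.median(t))
E
```

```text
1.8 [ 514.81089295 -203.94964291  170.12794665] [ 1.79994878e+02 -1.39505646e-02 -6.78057176e+01]
2770 [ 23.33790505  25.19798076 274.37225241]
((425.8692626953125, -224.87127685546875), (219.79904174804688, 29.02751922607422), 13.04118824005127)
table 1.078604592580632
```

View pics/w1.png

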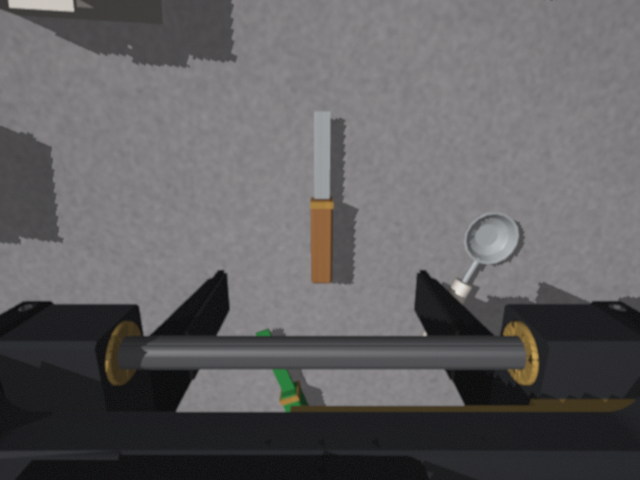

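The wrist view shows the opener centred and aligned between the fingers, handle at (321,243) and blade tip at (322,112). The spoon is at (490,240), clear of the right finger.

```bash
python3 - <<'E'
from cell import env
from h import *
z=np.load("w1.npz");p,P,d=z["p"],z["P"],z["d"]
hsv=cv2.cvtColor(p,cv2.COLOR_RGB2HSV)
roi=np.zeros(d.shape,bool);roi[190:290,300:345]=1
m=roi&(hsv[...,1]>90)&(hsv[...,0]<25)&(P[...,2]>20)
Q=P[m];r=cv2.minAreaRect(Q[:,:2].astype(np.float32));print(len(Q),r,np.median(Q[:,2]))
roi[:]=0;roi[100:196,305:340]=1
B=P[roi&(P[...,2]>9)];rb=cv2.minAreaRect(B[:,:2].astype(np.float32));print(rb,np.median(B[:,2]))
S=P[195:300,430:520];S=S[S[...,2]>5];print("spoon",S.min(0),S.max(0))
a=np.radians(22.4);h=np.array(r[0]);u=np.array([np.cos(a),np.sin(a)])
print(np.degrees(np.arctan2(*(np.array(rb[0])-h)[::-1])))
for yy in (-67.8,-67.3):
  print(rel(env,(*(h+20*u),3.5),(180,0,yy)))
E
```

```text
1721 ((522.697021484375, -198.21640014648438), (139.39694213867188, 20.284955978393555), 21.940935134887695) 24.509912284324855
((566.494384765625, -180.44598388671875), (71.48275756835938, 13.577173233032227), 22.105571746826172) 13.994662262319366
spoon [ 490.05475802 -381.57874268    5.00092644] [ 587.25765193 -171.95117343  340.60439402]
22.084445667470696
[-2.7, -29.7, 166.7, 0.0, -0.02, -0.05]
[-2.7, -29.7, 166.7, 0.0, -0.02, -0.55]
```

Call:
arm_command(
  motion=[1,0,-2,40,0,0,0,1,0,-2,80,0,0,0,1,0,-2,115,0,0,0,1,0,-2,140,0,0,0,1,0,-2,155,0,0,0,1,0,-2,163,0,0,0,1,0,-2,166.5,0,0,0,1,0,-2,166.5,0,0,0,1,0,-2,166.5,0,0,0,-1,0,-2,166.5,0,0,0,-1,0,-2,166.5,0,0,0,-1,0,-2,166.5,0,0,0,-1,0,-2,166.5,0,0,0,-1,0,-2,166.5,0,0,0,-1,0,-2,166.5,0,0,0,-1,0,-2,166.5,0,0,0,-1,0,-2,166.5,0,0,0],
)

```text
t: 3.55
eef_pos: [517.0, -202.6, 3.5]
tcp_rot: [3.142, -0.0, -1.183]
ft_force: [-0.8, 0.6, -0.1]
opening: 0.385
```

Call:
arm_command(
  motion=[-1,0,0,0,0,0,0,-1,0,0,0,0,0,0,-1,0,0,0,0,0,0,-1,0,0,0,0,0,0,-1,0,0,0,0,0,0,-1,0,0,0,0,0,0],
)

```text
t: 4.15
eef_pos: [517.0, -202.6, 3.5]
tcp_rot: [-3.142, -0.0, -1.183]
ft_force: [-0.2, -0.3, -0.4]
opening: 0.21
```

Gripped (20 mm). Lifting, then moving to in front of the case at height.

Call:
arm_command(
  motion=[-1,0,0,-15,0,0,0,-1,0,0,-40,0,0,0,-1,0,0,-70,0,0,0,-1,0,0,-100,0,0,0,-1,0,0,-125,0,0,0,-1,0,0,-127,0,0,0,-1,0,0,-127,0,0,0],
)

```text
t: 4.85
eef_pos: [516.9, -202.5, 130.6]
tcp_rot: [-3.141, -0.001, -1.183]
ft_force: [-0.5, -0.1, -1.7]
opening: 0.209
```

```bash
python3 - <<'E'
from cell import env
from h import *
print(rel(env,(471.1,-5.7,130),(180,0,-71.1)))
E
```

```text
[-199.5, -32.0, 0.5, -0.02, -0.03, 3.32]
```

Call:
arm_command(
  motion=[-1,-20,-3,0,0,0,0.5,-1,-50,-8,0,0,0,1,-1,-85,-14,0,0,0,1.5,-1,-120,-19,0,0,0,2,-1,-155,-25,0,0,0,2.5,-1,-180,-29,0,0,0,3,-1,-195,-31,0,0,0,3.3,-1,-199.5,-32,0,0,0,3.3,-1,-199.5,-32,0,0,0,3.3,-1,-199.5,-32,0,0,0,3.3,-1,-199.5,-32,0,0,0,3.3],
)

```text
t: 5.95
eef_pos: [471.4, -6.5, 130.2]
tcp_rot: [3.141, -0.0, -1.241]
ft_force: [-0.1, 0.2, -1.0]
opening: 0.207
```

```bash
python3 - <<'E'
from cell import env
from h import *
s=env.state();print(s["t"],s["eef_pos"],np.degrees(s["tcp_rot"]))
for n in ["wrist","top","scene"]:
    c=env.calibration(n);p,d=env.read_camera(n);cv2.imwrite(f"pics/{n}2.png",p[:,:,::-1])
    np.savez(f"{n}2.npz",p=p,d=d,P=cloud(d,c))
E
```

```text
5.95 [471.35235558  -6.5104421  130.23967079] [ 1.79983310e+02 -1.25933275e-03 -7.11299147e+01]
```

View pics/wrist2.png

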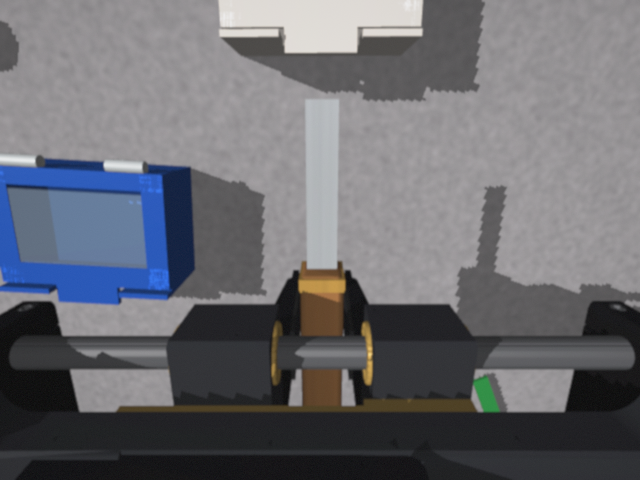

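View pics/scene2.png

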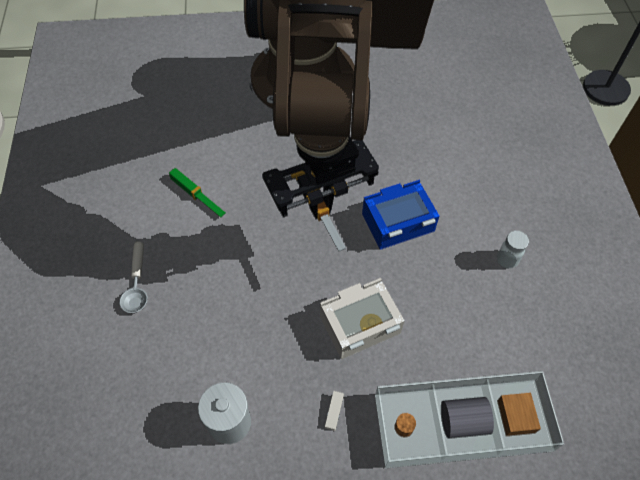

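The wrist view shows the opener held straight, blade tip at (322,100), the white case's lip centre at about (321,52) and the blue case well to the left. I measure the tip and lip in the tool axes.

```bash
python3 - <<'E'
from cell import env
from h import *
s=env.state();R0=R.from_euler("xyz",s["tcp_rot"]).as_matrix();t=s["eef_pos"]
z=np.load("wrist2.npz");p,P,d=z["p"],z["P"],z["d"]
T=(P-t)@R0  # tool frame
def stat(n,roi,lo,hi):
    m=np.zeros(d.shape,bool);y0,y1,x0,x1=roi;m[y0:y1,x0:x1]=1
    m&=(P[...,2]>lo)&(P[...,2]<hi)&(d>0);Q=T[m]
    print(n,len(Q),"min",Q.min(0).round(1),"max",Q.max(0).round(1),"med",np.median(Q,0).round(1));return Q
B=stat("blade",(85,262,295,350),110,170)
for lo,hi in((-95,-75),(-75,-60),(-55,-40),(-40,-25)):
    q=B[(B[:,1]>lo)&(B[:,1]<hi)];print(lo,len(q),q.mean(0).round(2))
L=stat("lip",(0,60,290,352),45,62)
L=stat("lipfront",(30,60,284,360),45,62)
C=stat("case",(0,60,200,440),45,66)
# front edges
for x0,x1 in((222,280),(288,354),(362,420)):
    pts=[]
    for c in range(x0,x1,4):
        col=T[:60,c];k=np.where((P[:60,c,2]>48)&(P[:60,c,2]<66))[0]
        pts.append(col[k.max()])
    pts=np.array(pts);f=np.polyfit(pts[:,0],pts[:,1],1);print("edge",np.degrees(np.arctan(f[0])),pts.mean(0).round(1),pts[[0,-1]].round(1).tolist())
# blue
m=np.zeros(d.shape,bool);m[150:305,0:200]=1;m&=(P[...,2]>40)&(P[...,2]<70);print("blue",T[m].min(0),T[m].max(0))
for n in("top2","scene2"):
    z=np.load(n+".npz");Pn=z["P"];Tn=(Pn-t)@R0
    m=(np.abs(Tn[...,0])<12)&(Tn[...,1]<-45)&(Tn[...,1]>-115)&(Pn[...,2]>110)&(Pn[...,2]<170)
    Q=Tn[m];print(n,len(Q),Q.min(0).round(1),Q.max(0).round(1),np.median(Q,0).round(1))
    m=(np.abs(Tn[...,0])<100)&(Tn[...,1]<-110)&(Tn[...,1]>-260)&(Pn[...,2]>44)&(Pn[...,2]<70)
    Q=Tn[m];print("case",Q.min(0).round(1),Q.max(0).round(1),cv2.minAreaRect(Q[:,:2].astype(np.float32)),np.median(Q,0))
E
```

```text
blade 5160 min [-11.9 -90.3 -12.5] max [  7.8 -14.5   3.1] med [ -1.8 -58.1 -10.2]
-95 1313 [ -1.97 -82.79 -10.24]
-75 1123 [ -1.97 -67.56 -10.24]
-55 1048 [ -2.03 -47.53 -10.26]
-40 941 [ -2.01 -32.58 -10.31]
lip 3332 min [ -21.4 -151.9   71.2] max [  16.1 -123.1   77.5] med [  -2.9 -137.5   74. ]
lipfront 1736 min [ -24.7 -136.    71.6] max [  19.3 -123.1   77.5] med [  -2.9 -129.5   74. ]
case 9245 min [ -63.  -151.9   68. ] max [  57.6 -123.1   85.4] med [  -2.9 -139.7   74. ]
edge -0.477972269130172 [ -46.3 -131.3   80.3] [[-62.5, -131.2, 75.9], [-28.9, -131.3, 79.4]]
edge -0.043887566681960956 [  -3.  -123.4   76. ] [[-22.6, -123.4, 75.8], [16.7, -123.3, 75.5]]
edge 0.2702497200644788 [  40.4 -131.6   80.5] [[23.2, -131.8, 81.6], [57.0, -131.5, 77.5]]
blue [-233.7933483   -63.38502808   67.56444872] [-107.98660778   46.09408863   90.41593208]
top2 5 [  2.  -91.3 -13.6] [  6.4 -86.9  -9.2] [  5.4 -90.2 -10.8]
case [ -61.1 -231.4   65.5] [  59.1 -124.    86.3] ((-1.1737480163574219, -177.57550048828125), (107.09169006347656, 120.14091491699219), 89.6209716796875) [  -1.06520677 -175.97378034   73.41205174]
scene2 216 [ -6.7 -94.2 -14.1] [  8.3 -45.   -2.8] [  0.9 -70.6  -8.5]
case [ -61.3 -233.7   66.2] [  60.6 -125.6   86.2] ((-0.30257415771484375, -179.58180236816406), (107.85032653808594, 122.02173614501953), 89.7690200805664) [   1.87372959 -181.51711803   75.96731796]
```

Blade is level, 0.9 mm off the lip centre. Its top is 84 mm above the cover's top, and the tip is 33 mm short of the lip. I descend first, then insert.

Call:
arm_command(
  motion=[-1,-1,0,25,0,0,0,-1,-1,0,55,0,0,0,-1,-1,0,80,0,0,0,-1,-1,0,92,0,0,0,-1,-1,0,94.7,0,0,0,-1,-1,0,94.7,0,0,0,-1,-1,0,94.7,0,0,0,-1,-1,0,94.7,0,0,0],
)

```text
t: 6.9
eef_pos: [471.3, -4.9, 36.6]
tcp_rot: [-3.14, -0.001, -1.241]
ft_force: [-0.5, 0.5, -1.1]
opening: 0.211
```

```bash
python3 - <<'E'
from cell import env
from h import *
s=env.state();R0=R.from_euler("xyz",s["tcp_rot"]).as_matrix();t=s["eef_pos"]
print(t,np.degrees(s["tcp_rot"]),s["ft_force"])
c=env.calibration("wrist");p,d=env.read_camera("wrist");cv2.imwrite("pics/w3.png",p[:,:,::-1]);P=cloud(d,c);T=(P-t)@R0
def s_(n,m): Q=T[m&(d>0)];print(n,len(Q),Q.min(0).round(1),Q.max(0).round(1),np.median(Q,0).round(1))
m=np.zeros(d.shape,bool);m[85:262,300:345]=1
s_("blade",m&(np.abs(T[...,2]+10)<4)&(T[...,1]<-40))
m[:]=0;m[0:170,150:500]=1
s_("coverlip",m&(np.abs(T[...,0]+2)<20)&(np.abs(P[...,2]-56)<5)&(T[...,1]<-105))
s_("case",m&(np.abs(P[...,2]-56)<9)&(T[...,1]<-105))
E
```

```text
[471.27928432  -4.91763162  36.58850957] [-1.79925145e+02 -4.41989160e-02 -7.10824787e+01] [-0.45232895  0.53422354 -1.1222392 ]
blade 3860 [ -9.3 -90.3 -12.7] [  4.8 -40.   -8. ] [ -2.  -66.8 -10.4]
coverlip 651 [ -22.  -124.1  -21.4] [  18.  -122.5  -14.6] [  -2.1 -123.3  -18.7]
case 717 [ -23.2 -124.3  -21.9] [  20.8 -122.5  -13.6] [  -1.3 -123.3  -18.7]
```

View pics/w3.png

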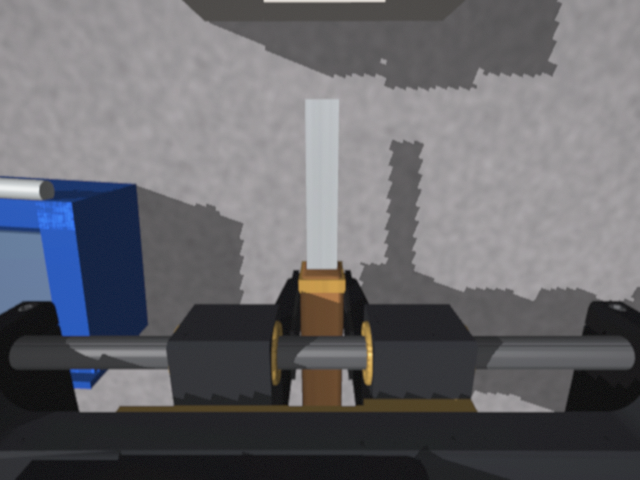

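The tip at (322,100) is lined up with the lip, and the blade top is about 5–6 mm below the lip's underside. Inserting.

Call:
arm_command(
  motion=[-1,0,-10,0,0,0,0,-1,0,-25,0,0,0,0,-1,0,-37,0,0,0,0,-1,0,-48,0,0,0,0,-1,0,-56,0,0,0,0,-1,0,-60,0,0,0,0,-1,0,-61,0,0,0,0,-1,0,-61,0,0,0,0,-1,0,-61,0,0,0,0],
)

```text
t: 7.85
eef_pos: [528.2, 14.9, 35.8]
tcp_rot: [3.141, 0.0, -1.241]
ft_force: [0.4, -0.1, -1.4]
opening: 0.211
```

```bash
python3 - <<'E'
from cell import env
from h import *
s=env.state();print(s["eef_pos"],s["ft_force"],s["moment"])
p,d=env.read_camera("scene");q=cv2.resize(p[190:390,220:480],None,fx=3,fy=3,interpolation=cv2.INTER_CUBIC);cv2.imwrite("pics/s4.png",q[:,:,::-1])
for th in (5,10,20,30,40,50,60,70): 
    a=np.radians(th);print(th,round(-70*(1-np.cos(a)),1),round(-(6+70*np.sin(a)),1))
E
```

```text
[528.21462067  14.8573645   35.78808953] [ 0.38292951 -0.141349   -1.42577062] [-0.0080292   0.08621612  0.02473509]
5 -0.3 -12.1
10 -1.1 -18.2
20 -4.2 -29.9
30 -9.4 -41.0
40 -16.4 -51.0
50 -25.0 -59.6
60 -35.0 -66.6
70 -46.1 -71.8
```

View pics/s4.png

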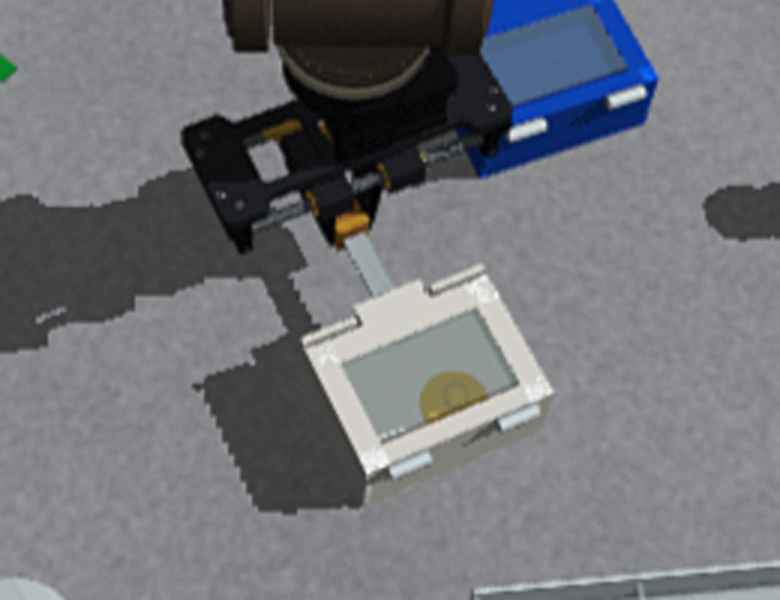

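The blade, at crop pixel (365,265), disappears under the lip at (395,295) with no contact force. Lifting along the arc, the first part to about 20°.

Call:
arm_command(
  motion=[-1,0,0,-3,0,0,0,-1,0,0,-6,0,0,0,-1,0,-0.1,-9,0,0,0,-1,0,-0.3,-12,0,0,0,-1,0,-0.7,-15,0,0,0,-1,0,-1.1,-18,0,0,0,-1,0,-1.8,-21,0,0,0,-1,0,-2.6,-24,0,0,0,-1,0,-3.4,-27,0,0,0,-1,0,-4.2,-30,0,0,0,-1,0,-4.2,-30,0,0,0],
)

```text
t: 9.0
eef_pos: [532.9, 16.4, 66.3]
tcp_rot: [-3.141, -0.0, -1.24]
ft_force: [-0.2, 0.7, -1.0]
opening: 0.21
```

```bash
cat > look.py <<'E'
import sys
from cell import env
from h import *
n=sys.argv[1]
s=env.state();print(s["t"],s["eef_pos"],s["ft_force"].round(2),s["moment"].round(3))
p,d=env.read_camera("scene");P=cloud(d,env.calibration("scene"))
q=cv2.resize(p[190:390,220:480],None,fx=3,fy=3,interpolation=cv2.INTER_CUBIC);cv2.imwrite(f"pics/{n}.png",q[:,:,::-1])
# cover angle: points in case frame
c=np.array([640.5,52,-0.8]);a=np.radians(18.9);M=np.array([[np.cos(a),np.sin(a),0],[-np.sin(a),np.cos(a),0],[0,0,1]])
C=(P-c)@M.T
m=(d>0)&(np.abs(C[...,1])<62)&(np.abs(C[...,1])>18)&(C[...,0]>-70)&(C[...,0]<60)&(C[...,2]>66)&(C[...,2]<175)
Q=C[m];print(len(Q))
if len(Q)>20:
    print("cover angle est",np.percentile(np.degrees(np.arctan2(Q[:,2]-54,45-Q[:,0])),[5,25,50,75,95]).round(1),"top z",Q[:,2].max())
E
python3 look.py s5
```

```text
9.0 [532.94463529  16.38415977  66.28750678] [-0.18  0.73 -1.03] [-0.008  0.054  0.033]
1488
cover angle est [18.9 20.9 22.2 23.8 27.5] top z 91.63074815504358
```

View pics/s5.png

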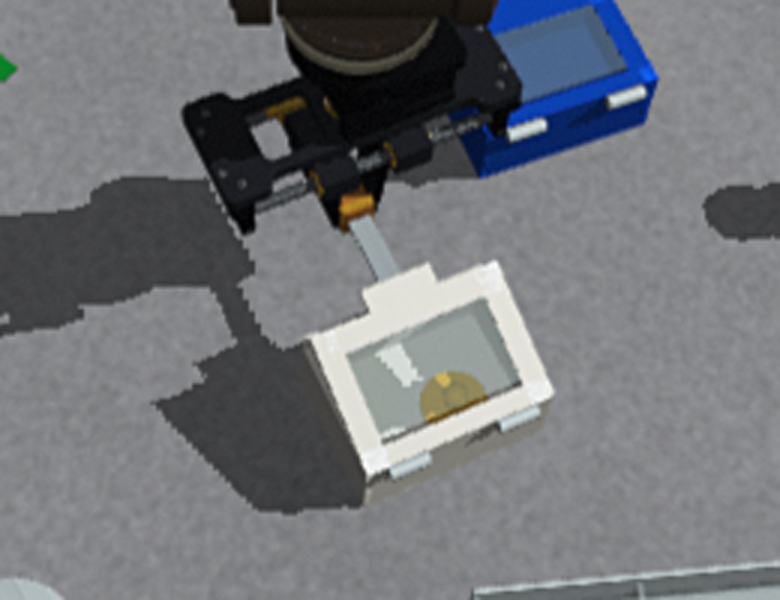

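The cover is at about 20°, with the blade tip showing through the clear plate at crop (400,365). Continuing along the arc to about 70°.

Call:
arm_command(
  motion=[-1,0,-1.2,-2.8,0,0,0,-1,0,-2.4,-5.6,0,0,0,-1,0,-3.8,-8.3,0,0,0,-1,0,-5.2,-11,0,0,0,-1,0,-6.9,-13.5,0,0,0,-1,0,-8.5,-16.1,0,0,0,-1,0,-10.3,-18.5,0,0,0,-1,0,-12.2,-21,0,0,0,-1,0,-14.2,-23.3,0,0,0,-1,0,-16.3,-25.5,0,0,0,-1,0,-18.5,-27.6,0,0,0,-1,0,-20.8,-29.6,0,0,0,-1,0,-23.2,-31.5,0,0,0,-1,0,-25.6,-33.3,0,0,0,-1,0,-28.2,-35,0,0,0,-1,0,-30.8,-36.6,0,0,0,-1,0,-33.5,-38,0,0,0,-1,0,-36.2,-39.4,0,0,0,-1,0,-41.9,-41.8,0,0,0,-1,0,-41.9,-41.8,0,0,0],
)

```text
t: 11.05
eef_pos: [573.2, 30.1, 108.0]
tcp_rot: [-3.14, -0.001, -1.24]
ft_force: [0.2, -0.6, -0.7]
opening: 0.208
```

```bash
python3 look.py s6
```

```text
11.05 [573.16614413  30.08438493 107.98028838] [ 0.15 -0.6  -0.65] [0.013 0.036 0.017]
1447
cover angle est [72.1 73.6 74.8 77.2 83.4] top z 160.25176063922214
```

View pics/s6.png

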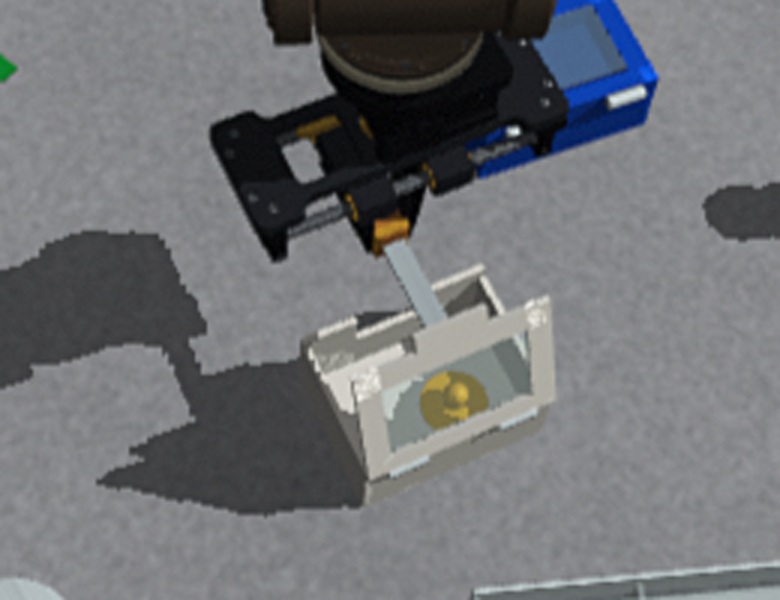

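The cover stands at about 70–75°, its lip edge near crop (480,330). Backing the blade straight out.

Call:
arm_command(
  motion=[-1,0,5,0,0,0,0,-1,0,18,0,0,0,0,-1,0,40,0,0,0,0,-1,0,65,0,0,0,0,-1,0,90,0,0,0,0,-1,0,103,0,0,0,0,-1,0,110,0,0,0,0,-1,0,110,0,0,0,0,-1,0,110,0,0,0,0],
)

```text
t: 12.0
eef_pos: [469.0, -5.8, 107.7]
tcp_rot: [-3.141, -0.001, -1.241]
ft_force: [0.2, 0.7, -1.4]
opening: 0.211
```

```bash
python3 look.py s7; python3 - <<'E'
from cell import env
from h import *
print(rel(env,(516.9,-202.5,108),(180,0,-67.8)))
E
```

```text
12.0 [469.00633336  -5.7680636  107.72676664] [ 0.23  0.71 -1.39] [-0.001 -0.002 -0.014]
1441
cover angle est [72.1 73.6 74.8 77.2 83.6] top z 146.37202271547454
[201.7, 18.5, -0.3, -0.04, -0.03, -3.27]
```

View pics/s7.png

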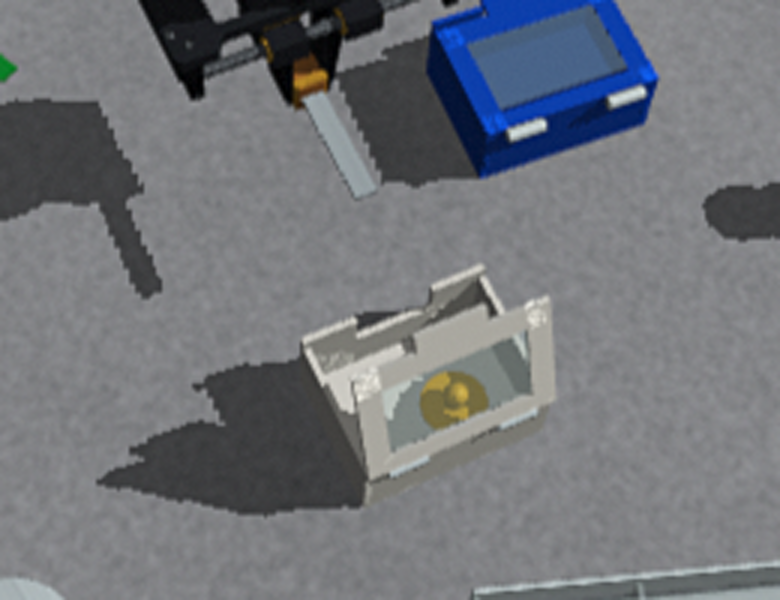

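The cover stays up with the blade clear. Returning the opener to its old spot.

Call:
arm_command(
  motion=[-1,20,2,0,0,0,-0.5,-1,50,5,0,0,0,-1,-1,85,8,0,0,0,-1.5,-1,120,11,0,0,0,-2,-1,155,14,0,0,0,-2.5,-1,182,17,0,0,0,-3,-1,197,18,0,0,0,-3.3,-1,201.5,18.5,0,0,0,-3.3,-1,201.5,18.5,0,0,0,-3.3,-1,201.5,18.5,25,0,0,-3.3,-1,201.5,18.5,55,0,0,-3.3,-1,201.5,18.5,80,0,0,-3.3,-1,201.5,18.5,93,0,0,-3.3,-1,201.5,18.5,98,0,0,-3.3,-1,201.5,18.5,98,0,0,-3.3,-1,201.5,18.5,98,0,0,-3.3],
)

```text
t: 13.65
eef_pos: [516.4, -202.4, 10.6]
tcp_rot: [-3.141, -0.001, -1.183]
ft_force: [0.2, 0.8, -0.1]
opening: 0.213
```

Call:
arm_command(
  motion=[-1,0,0,1.5,0,0,0,-1,0,0,3,0,0,0,-1,0,0,4.5,0,0,0,-1,0,0,5.5,0,0,0,-1,0,0,5.5,0,0,0,-1,0,0,5.5,0,0,0],
)

```text
t: 14.25
eef_pos: [515.9, -202.4, 4.1]
tcp_rot: [3.142, -0.0, -1.183]
ft_force: [-0.8, 0.5, -0.4]
opening: 0.21
```

```bash
python3 - <<'E'
from cell import env
for i in range(3):
    s=env.state();print(s["eef_pos"],s["ft_force"],s["moment"])
E
```

```text
[ 515.93498055 -202.412156      4.11097691] [-0.84660273  0.47701611 -0.41439391] [ 0.02306115 -0.04400548 -0.02269571]
[ 515.93498055 -202.412156      4.11097691] [-0.84660273  0.47701611 -0.41439391] [ 0.02306115 -0.04400548 -0.02269571]
[ 515.93498055 -202.412156      4.11097691] [-0.84660273  0.47701611 -0.41439391] [ 0.02306115 -0.04400548 -0.02269571]
```

Call:
arm_command(
  motion=[-1,0,0,0.5,0,0,0,-1,0,0,0.5,0,0,0,0.2,0,0,0.5,0,0,0,0.2,0,0,0.5,0,0,0,0.2,0,0,0.5,0,0,0,0.2,0,0,0.5,0,0,0,0.2,0,0,0.5,0,0,0,0.2,0,0,0.5,0,0,0,0.2,0,0,0.5,0,0,0,0.2,0,0,0.5,0,0,0],
)

```text
t: 15.25
eef_pos: [516.0, -202.4, 3.6]
tcp_rot: [3.142, -0.0, -1.183]
ft_force: [-0.7, 0.7, 0.6]
opening: 0.601
```

Call:
arm_command(
  motion=[0.2,0,0,-10,0,0,0,0.2,0,0,-40,0,0,0,0.2,0,0,-80,0,0,0,0.2,0,0,-120,0,0,0,0.2,0,0,-150,0,0,0,0.2,0,0,-170,0,0,0,0.2,0,0,-170,0,0,0,0.2,0,0,-170,0,0,0],
)

```text
t: 16.05
eef_pos: [515.7, -202.3, 173.8]
tcp_rot: [-3.141, -0.001, -1.183]
ft_force: [0.8, -0.2, -0.3]
opening: 0.599
```

```bash
python3 look.py s8; python3 - <<'E'
from cell import env
from h import *
p,d=env.read_camera("scene");cv2.imwrite("pics/scene8.png",p[:,:,::-1])
c=env.calibration("wrist");p,d=env.read_camera("wrist");cv2.imwrite("pics/w8.png",p[:,:,::-1]);P=cloud(d,c)
m=np.zeros(d.shape,bool);m[60:310,295:350]=1
hsv=cv2.cvtColor(p,cv2.COLOR_RGB2HSV)
Q=P[m&(hsv[...,1]>90)&(hsv[...,0]<25)&(P[...,2]<60)];print("handle z",np.median(Q[:,2]),np.percentile(Q[:,2],[5,95]))
m&=(P[...,2]>9)&(P[...,2]<18);Q=P[m];print("blade z",np.median(Q[:,2]),cv2.minAreaRect(Q[:,:2].astype(np.float32)))
E
```

```text
16.05 [ 515.73598842 -202.26144911  173.848344  ] [ 0.76 -0.15 -0.28] [0.    0.055 0.007]
1440
cover angle est [72.2 73.7 74.8 77.  83.9] top z 147.75681948971652
handle z 24.50532953028636 [22.88573112 25.63404488]
blade z 14.033220266755052 ((563.5146484375, -180.21514892578125), (76.07527923583984, 20.119916915893555), 22.3696231842041)
```

View pics/scene8.png

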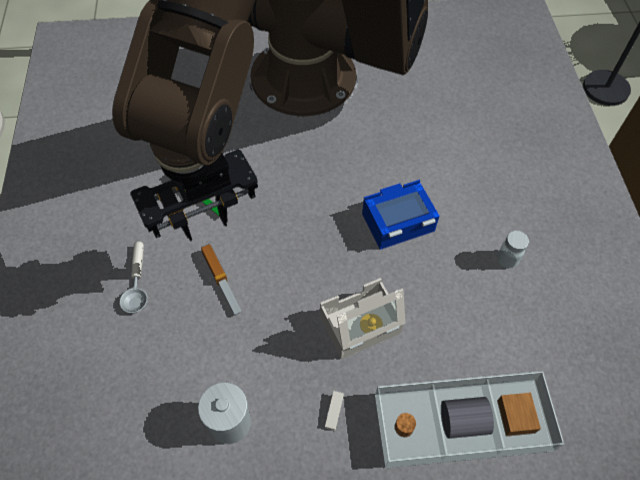

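View pics/w8.png

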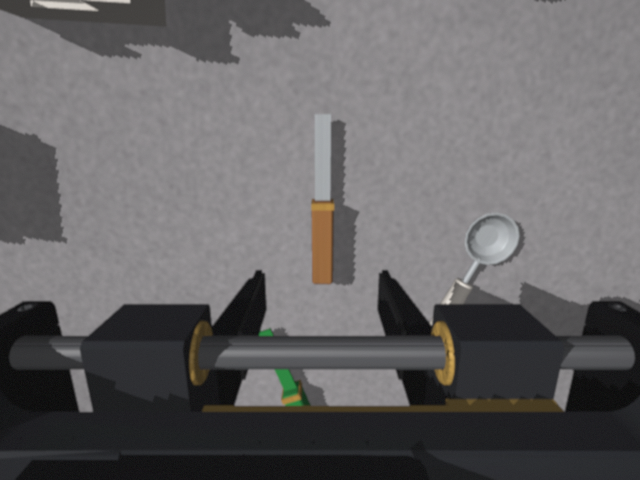

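The opener lies flat at scene (221,280). The cover stands open at (370,315), and the jar at (515,248), the blue case and the spoon have not moved. The gripper is clear, so I hand the job in.

```bash
python3 -c "
from cell import env
print(env.job_done())"
```

```text
the job is handed in; nothing more can be done
None
```

I levered the cover of the white pacifier case up to about 72–75° with the wooden opener's blade, through the front slot, and it stayed there by itself. The opener is back in its original spot, lying flat and clear of the case. I handed the job in at about 16 s.

- **Cover:** the angle estimate was the same with the blade in, after backing it out, and after releasing the opener. In the pictures only the blade came near the cover.
- **Opener:** the wrist camera put the handle top at about 24.5 mm and the blade at about 14 mm, as before the grasp.
- **Surroundings:** the jar, spoon, green opener and blue case look unmoved in the last pictures. The arm was clear of everything, and the force readings I took stayed within about 2 N.
- **Disagreement:** the cameras differed by 2–4 mm on the opener and case positions. Their depth readings on the glass jar were unreliable, so I checked the jar only by eye.

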